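# Load a test coupon under the spring clip of a specimen holder

## Robot

A 6-joint arm with a two-finger parallel gripper is mounted at the origin on the work surface; the furniture and walls round the work are solid. World frame = base frame: x ahead of the robot, y to its left, z up, the work surface at z = 0. Lengths are in m, angles in rad, forces in N, time in s.
With the tool pointing down it reaches from about 0.325 to 0.85 m from the base axis. Payload 15.5 kg.
Tool frame: the origin (TCP) lies at the very end of the fingers, on their centre line; the grasp point (between the pads) lies 19 mm behind it (r.tcp_to_grasp is the z of the grasp point in the tool frame, in m); z points along the fingers, y is the line along which they close (so a half turn about z gives the same grasp; the last joint's range is limited). The gripper opens to 91 mm and grips with 3 to 60 N. Pads are 32 mm wide; open, the fingers measure 118 mm over their backs; the gripper's body (76 mm by 178 mm) begins 60 mm behind the grasp point.
Start: joints at [-1.31, 0.494, 1.345, -0, 1.302, -0.096], TCP at [0.218, -0.586, 0.214] pointing down, gripper open.
Joint ranges: [-2.91, 2.91], [-0.82, 2.16], [0.22, 2.67], [-1.22, 4.37], [0.12, 2.79], [-3.08, 3.08]. Speed limits (rad/s): [1.89, 1.89, 2.57, 3.01, 3.01, 3.01].

## Interface

Orientations are given as a rotation vector (axis times angle).
In Python, from plant import r gives the robot as it stands.
- The arm moves only by the shell command python3 -m crank 'ROWS'. ROWS is a JSON object of lists of equal length, an entry for each row: "delta_pos": the shift along the tool's x, y, z in m, a list of three; "angular": the turn, a rotation vector about the tool's x, y, z in rad, a list of three; "hand": the gripper command: -1 is fully open, 1 is shut, values between are in proportion. A call has exactly 8 rows; each row is the pose to reach, as a shift and turn from the pose commanded when the call began, along the tool's axes at that moment; what a row does not reach only later rows make up. A row lasts 1/10 s, in which the tool goes at most 50 mm and 8.59 degrees, less where a joint would pass 70% of its speed; a pose out of reach is approached as far as the arm can. A call with a gripper value outside its range is refused whole. The fingers move at their own pace and stop on an object; the grip force is fixed at half the most. Time passes only in rows, so rows that repeat a pose let the fingers close, or fill a call up. It gives the time, the measured TCP pose, the force, the opening and the grip force at its end, in the units of the state.
- r.read_state(): the state, without advancing time (a new reading comes with each control period).
- r.get_image(name): name is "side" or "top"; returns a dict with "img" (420x560x3 uint8, red, green, blue), "fx", "fy", "cx", "cy" (pixels), "k1" (the pictures are not rectified: a ray, as slopes to the right and down, at radius r is drawn at 1 + k1 r^2 times it, then the intrinsics apply), "rvec" (rotation vector, rad) and "tvec" (3), from world to camera coordinates, as OpenCV has them. Camera axes: x right, y down, z forward; pixel columns grow to the right and rows downward; lengths in m; the calibration is good to about 2 mm. A picture is of the moment at which its call begins. There is no depth.
- r.sign_off(): hands the job in; it is judged then, once.
The state is a dict: "t": time; "q": joint angles; "joint_vel": joint speeds; "joint_torque": joint torques, N m; "eef_pos": TCP position; "tool_rot": TCP orientation; "force": force on the tool from outside, world axes, zero at the start; "torque": the same for the moment, N m; "width": opening from 0.0 (shut) to 1.0 (fully open); "gripper_force": force on a finger pad.
Only numpy, scipy, OpenCV 4.12 (cv2) and the standard library are available. Lean on these libraries where they do the work, as an engineer would, in place of code of your own. Each camera call takes 0.05 s, during which the arm holds its last target. There are 200 camera calls.

## Task

Load the flat white test coupon into the spring-clip holder it lies on: with one fingertip press the clip's long thumb plate down and hold it so that the clip's nose rises, and meanwhile with the other fingertip push the coupon along its channel, under the nose, right up against the end stop; only then let the clip come down onto the coupon and move clear. The coupon is only pushed, never lifted, and everything else on the bench stays where it is.

Things in the scene. Friction and masses are not known exactly. Their poses are not given: they have to be found in the camera images.
- holder: Grey specimen holder fixed to the bench, 195 mm long (x), 130 mm wide (y). Origin on the bench top. Its x axis is the direction in which the coupon is pushed, y points to the thumb plate's side, z is up. Flat stage 30 mm above the bench: x = -110 to 85 mm, y = -33 to 33 mm. Beyond y = 33 mm it is only 8 mm high, so the thumb plate can swing down.
- channel (a point): Point on the stage in the middle of the channel, at x = 0, y = 0, z = 30 mm of the holder. The channel runs along x, 43 mm wide, between two rails 5 mm high (x = -46 to 85 mm), with the end stop at its far end. It is open above and at the -x end, so a fingertip fits behind the coupon, which starts in it, short of the clip's nose.
- stop (a point): Middle of the end stop's face, 34 mm above the bench, at x = 75, y = 0 mm of the holder.
- coupon_center (a point): Centre of the white ceramic coupon: a loose plate 64 (x) by 40 (y) by 8 mm, about 60 g, small dark dot near its leading end. It lies on the stage (centre 34 mm above the bench), long side along the channel, axes as the holder's within a degree or so, 1.5 mm play each side. Against the stop its centre is at x = 43 mm, its trailing end at x = 11 mm of the holder.
- shaft (a point): Point on the axis of the clip's hinge shaft, at x = 0, y = 37.5, z = 39 mm of the holder. The shaft, with coils on it (up to 10 mm thick), runs along x just outside the +y rail; its end lugs rise 44 mm above the bench at x = -106 and 68 mm.
- clip (a joint): Angle of the steel spring clip about its shaft (rad). 0: at rest, nose 1.5 mm above the stage, barring the coupon's way. Grows as the thumb plate is pressed and the nose rises; 0.6 is the end of travel. About 0.20 when the clip rests on a coupon; to let one pass hold it at 0.25 or more. Sprung: about 2 N on the plate's middle to start, 6 N at 0.5.
- plate_mid (a point): Middle of the thumb plate's top face, 28 mm out from the shaft; moves with the clip. The plate is a steel flap 145 mm long (x = -100 to 45 mm of the holder), y = 37.5 to 82 mm; a fingertip can slide along it while pressing. At rest it rises outwards at 0.22 rad, this point 45 mm above the bench; slope = 0.22 minus clip angle: level (39 mm) at 0.22, this point 32 mm high at 0.48.
- nose (a point): Lowest point of the clip's nose, a round bar 16 mm long in x (x = 44 to 60 mm of the holder), 8 mm thick, at y = 4 mm; moves with the clip. With two level fingertips 33 mm above the bench, one on the plate at y = 66 mm and one in the channel at y = 0, the clip is well open and the second tip stands 3 mm above the stage, behind the coupon's end.
- vial_3: Bystander: small clear vial with a red cap, 30 mm across, 58 mm high; loose; origin at the centre of its underside. Leave alone.
- petri_dish: Bystander: round glass dish, 90 mm across, 14 mm high; loose; origin at the centre of its underside. Leave alone.
- marker: Bystander: marker pen lying flat, 134 mm long, 16 mm high; loose; origin at the centre of its underside. Leave alone.
- bung_1: Bystander: black rubber bung, 32 mm across, 26 mm high; loose; origin at the centre of its underside. Leave alone.
- weigh_boat: Bystander: square white weighing dish, 79 mm wide, 12 mm high; loose; origin at the centre of its underside. Leave alone.
Not all that is in view belongs to the job. Of the things like the part that bears coupon_center, leave any that is green; of the rest the smaller one is meant.

How it is judged:
On the way, in this order (a step that is already met when the one before it is completed fails the run):
1. the fingers hold the clip open while the coupon is still short of its nose (value of joint clip above 0.23 rad and contact force between the fingers and clip above 0.5 N and x of coupon_center in the frame of holder below 0.015 m), for 0.1 s.
2. with the clip still held open by the fingers, the coupon has reached the stop (within 3 mm) (value of joint clip above 0.23 rad and contact force between the fingers and clip above 0.5 N and x of coupon_center in the frame of holder above 0.04 m), for 0.1 s.
At the end, for the whole second after the job is handed in: The coupon lies flat and at rest in the channel within 3.5 mm of the stop, with the clip down on it and pressing on it (clip angle 0.14 to 0.26 rad, more than 0.8 N) (x of coupon_center in the frame of holder between 0.0395 and 0.046 m and y of coupon_center in the frame of holder between -0.004 and 0.004 m and z of coupon_center in the frame of holder between 0.031 and 0.037 m and angle between coupon_center's own z axis and vertical below 0.06 rad and value of joint clip between 0.14 and 0.26 rad and contact force between clip and coupon above 0.8 N and linear speed of coupon below 0.01 m/s); the robot touches nothing.
It fails at once if the coupon is lifted (more than 8 mm off the stage) or tipped up (z of coupon_center in the frame of holder above 0.042 m or z of coupon_center in the frame of holder below 0.025 m or angle between coupon_center's own z axis and vertical above 0.25 rad).
It fails at once if a bystander is moved by more than 15 mm (distance of any of vial_3, petri_dish, marker, bung_1, weigh_boat from where it was at the start of the episode above 0.015 m).
It also fails if it takes over 40 s, if anything falls off the work surface, if the arm or the gripper's body presses on something with over 40 N, if the wrist force passes 120 N, or if a joint passes its speed limit or range.

## Working session

There is one attempt and no reset: what is moved stays moved. The work goes in short steps, Python scripts to look and compute and a shell command to move; the robot and the scene stay as the last step left them, time stands still between calls to the robot, and variables do not carry over. Pictures are saved under pics/ and viewed, at most 10 in all, crops included, and the job is handed in when it is done.

```bash
mkdir -p pics; ls
python3 - <<'E'
from plant import r
import cv2
for n in("top","side"):
    d=r.get_image(n); cv2.imwrite(f"pics/{n}0.png",d["img"][...,::-1]); print(n,{k:d[k] for k in d if k!="img"})
print(r.read_state())
E
```

```text
pics
top {'fx': 434.37917990612135, 'fy': 434.37917990612135, 'cx': 277.7364839452727, 'cy': 203.49752856566778, 'k1': 0.02993519194150406, 'rvec': array([ 2.18232782, -2.13660202,  0.14873634]), 'tvec': array([-0.00760651,  0.51565584,  0.8506536 ])}
side {'fx': 419.65152146094823, 'fy': 419.65152146094823, 'cx': 283.3100934301671, 'cy': 216.23656719269422, 'k1': -0.11448142112429867, 'rvec': array([ 1.96840426, -0.28240551,  0.18512051]), 'tvec': array([-0.50050307,  0.12574797,  0.71276839])}
{'t': 0.1, 'q': array([-1.31048990e+00,  4.94123873e-01,  1.34603556e+00,  9.75871987e-08,
        1.30251350e+00, -9.54950261e-02]), 'joint_vel': array([ 5.65161087e-04, -3.74028315e-03, -8.43481786e-04, -2.30350358e-04,
       -7.17747243e-04,  2.49174605e-05]), 'joint_torque': array([ 2.27698220e-03, -8.80245709e+01, -3.82544518e+01,  7.09029729e-02,
        4.82088863e-02, -3.10670691e-05]), 'eef_pos': array([ 0.21763444, -0.5855331 ,  0.21340753]), 'tool_rot': array([-3.09095039e+00, -5.55757683e-01,  1.39480600e-04]), 'force': array([-0.01915125, -0.35287481, -0.37358956]), 'torque': array([-0.00379991,  0.02434821, -0.01907103]), 'gripper_force': 0.0, 'width': 1.0002240874437391}
```

View pics/top0.png

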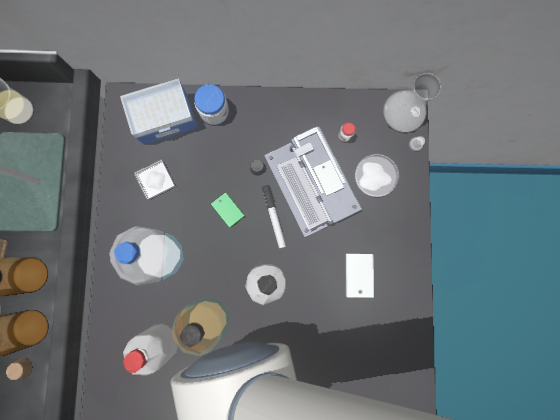

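View pics/side0.png

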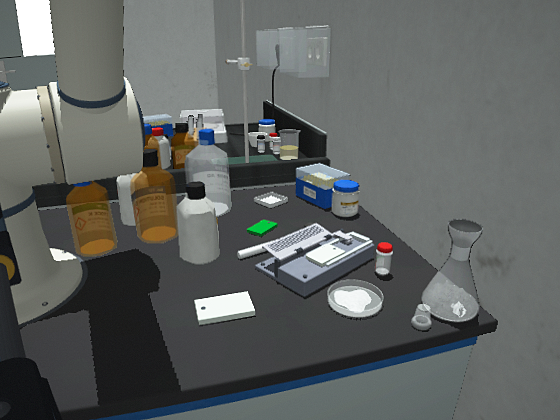

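The holder is at about (313,182) in the top view, with its perforated thumb plate on the left, the coupon at (328,178) and the stop end towards the upper left. The larger white plate at (360,275) and the green one are decoys. I'll enlarge the holder.

Run:
```python
import cv2
a=cv2.imread("pics/top0.png")[118:243,248:373]; cv2.imwrite("pics/ct.png",cv2.resize(a,(600,600),interpolation=cv2.INTER_CUBIC))
a=cv2.imread("pics/side0.png")[210:310,240:390]; cv2.imwrite("pics/cs.png",cv2.resize(a,(750,500),interpolation=cv2.INTER_CUBIC))
```

```text
(no output)
```

View pics/ct.png

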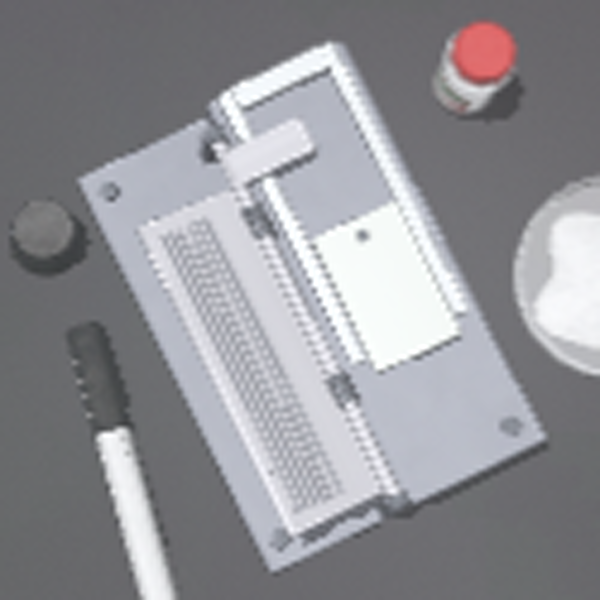

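View pics/cs.png

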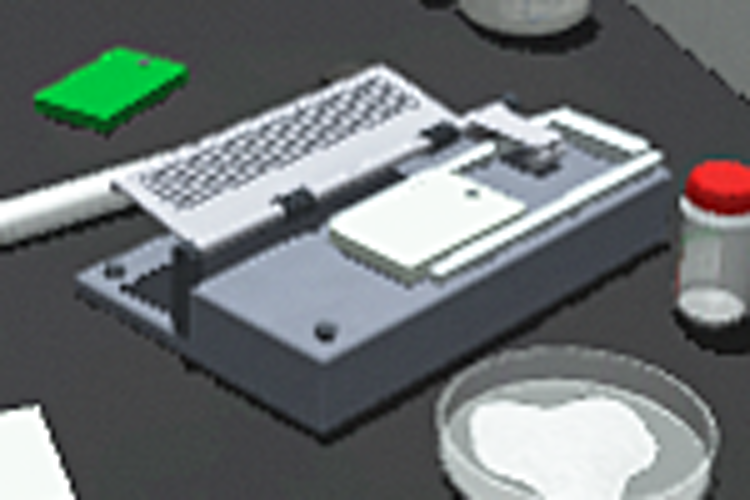

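Crop pixels, top view: base corners at +y (80,180) and (275,570), stage corner (546,437), and coupon corners (312,235), (395,207), (463,335), (375,370). In the side view the stage corners are (325,360) and (668,172), with the foot at (322,435). I'll fit the holder pose from these.

```bash
cat > h.py <<'E'
import numpy as np, cv2
from scipy.optimize import least_squares
from plant import r
D={n:r.get_image(n) for n in("top","side")}
def proj(n,P):
    d=D[n]; K=np.array([[d["fx"],0,d["cx"]],[0,d["fy"],d["cy"]],[0,0,1]])
    return cv2.projectPoints(np.array(P,float).reshape(-1,1,3),d["rvec"],d["tvec"],K,np.array([d["k1"],0,0,0.]))[0].reshape(-1,2)
def tf(p,P):
    c,s=np.cos(p[2]),np.sin(p[2]); return np.array(P)@np.array([[c,-s,0],[s,c,0],[0,0,1]]).T+[p[0],p[1],0]
def fit(sets,p0):
    f=lambda p:np.concatenate([(proj(n,tf(p,P))-uv).ravel() for n,P,uv in sets])
    s=least_squares(f,p0,loss="soft_l1"); return s.x,f(s.x).reshape(-1,2)
T=lambda a:np.array(a)/4.8+[248,118]-.4
S=lambda a:np.array(a)/5+[240,210]-.4
E
python3 - <<'E'
from h import *
np.set_printoptions(precision=4,suppress=True)
sets=[("top",[[.085,.097,.008],[-.11,.097,.008],[-.11,-.033,.03],[.045,.081,.0487],[-.1,.081,.0487]],T([[80,180],[275,570],[546,437],[140,228],[292,533]])),
("side",[[-.11,-.033,.03],[-.11,-.033,0],[.085,-.033,.03],[-.11,.097,.008]],S([[325,360],[322,435],[668,172],[77,272]]))]
p=min((fit(sets,[.6,0,a]) for a in np.arange(0,6.3,.8)),key=lambda s:abs(s[1]).sum())
print(p)
for ss in (sets[:1],sets[1:]): print(fit(ss,p[0])[0])
c=.032;w=.02
q=fit([("top",[[c,w,.038],[c,-w,.038],[-c,-w,.038],[-c,w,.038]],T([[312,235],[395,207],[463,335],[375,370]]))],p[0]);print(q)
d=q[0][:2]-p[0][:2];a=p[0][2];print("coupon in holder",d@[np.cos(a),np.sin(a)],d@[-np.sin(a),np.cos(a)])
E
```

```text
(array([ 0.591 , -0.0885,  0.4783]), array([[-1.4063, -0.0314],
       [-0.8002,  1.3413],
       [ 0.4241,  0.3607],
       [ 1.4193, -0.8447],
       [ 2.051 , -0.0639],
       [ 0.0409, -0.5902],
       [ 0.2342, -0.3092],
       [ 0.9103, -0.9963],
       [-1.2864, -0.2758]]))
[ 0.5913 -0.0874  0.4819]
[ 0.5906 -0.0899  0.4763]
(array([ 0.5715, -0.0982,  0.4417]), array([[-0.0041,  0.434 ],
       [ 0.4145, -1.5282],
       [-0.4656, -0.0661],
       [ 0.0463,  0.5703]]))
coupon in holder -0.021744326330237592 0.0003150250628164941
```

Run:
```python
from h import *
from scipy.spatial.transform import Rotation as R
np.set_printoptions(precision=4,suppress=True)
p=[.591,-.0885,.478]
f=lambda X:np.concatenate([proj("top",X)[0]-[268,284],proj("side",X)[0]-[195,185]])
print("bottle cap",least_squares(f,[.4,0,.15]).x)
f=lambda X:proj("side",[X[0],X[1],0])[0]-[200,252]
print("base",least_squares(f,[.4,0]).x)
s=r.read_state(); Rt=R.from_rotvec(s["tool_rot"]); M=Rt.as_matrix(); print(M)
G=R.from_matrix(np.c_[[np.cos(p[2]),np.sin(p[2]),0],[np.sin(p[2]),-np.cos(p[2]),0],[0,0,-1]])
print("turn",(Rt.inv()*G).as_rotvec())
for h in([-.072,.033,.12],[-.072,.033,.075]):
    t=tf(p,[h])[0]; print(t,"tool delta",M.T@(t-s["eef_pos"]))
```

```text
bottle cap [0.3597 0.0182 0.1477]
base [0.3581 0.0357]
[[ 0.9374  0.3483 -0.0001]
 [ 0.3483 -0.9374  0.0004]
 [ 0.0001 -0.0004 -1.    ]]
turn [-0.0004 -0.0001 -0.1222]
[ 0.5119 -0.0923  0.12  ] tool delta [ 0.4477 -0.36    0.0939]
[ 0.5119 -0.0923  0.075 ] tool delta [ 0.4477 -0.36    0.1389]
```

```bash
python3 -m crank '{"delta_pos":[[0.02,-0.016,0],[0.06,-0.048,0],[0.1,-0.08,0],[0.14,-0.112,0],[0.18,-0.145,0],[0.215,-0.173,0],[0.245,-0.197,0],[0.265,-0.213,0]],"angular":[[0,0,-0.01],[0,0,-0.03],[0,0,-0.05],[0,0,-0.07],[0,0,-0.09],[0,0,-0.11],[0,0,-0.122],[0,0,-0.122]],"hand":[-0.154,-0.154,-0.154,-0.154,-0.154,-0.154,-0.154,-0.154]}'
cat > rel.py <<'E'
import sys
from h import *
from scipy.spatial.transform import Rotation as R
np.set_printoptions(precision=4,suppress=True)
p=[.591,-.0885,.478]
s=r.read_state(); Rt=R.from_rotvec(s["tool_rot"]); M=Rt.as_matrix()
G=R.from_matrix(np.c_[[np.cos(p[2]),np.sin(p[2]),0],[np.sin(p[2]),-np.cos(p[2]),0],[0,0,-1]])
print("t",s["t"],"turn",(Rt.inv()*G).as_rotvec(),"w",s["width"],"F",s["force"])
e=s["eef_pos"]; c,sn=np.cos(p[2]),np.sin(p[2]); d=e-[p[0],p[1],0]
print("eef",e,"in holder",[c*d[0]+sn*d[1],-sn*d[0]+c*d[1],d[2]])
t=tf(p,[[float(v) for v in sys.argv[1:4]]])[0]; print("tool delta",M.T@(t-e))
E
python3 rel.py -.072 .033 .12
```

```text
t: 1.1
eef_pos: [0.3928, -0.2915, 0.2141]
tool_rot: [-3.051, -0.746, -0.0]
force: [-0.2, 0.9, -0.0]
width: 0.584
gripper_force: 0.0
t 1.2 turn [-0.0004 -0.0005  0.0028] w 0.5769211276416482 F [-0.491  -0.1745  0.0073]
eef [ 0.3931 -0.2913  0.2141] in holder [np.float64(-0.26901772370049737), np.float64(-0.08901380016928252), np.float64(0.21405557007400683)]
tool delta [ 0.1973 -0.1214  0.0942]
```

```bash
python3 -m crank '{"delta_pos":[[0.02,-0.012,0],[0.06,-0.037,0],[0.1,-0.062,0.01],[0.14,-0.086,0.03],[0.17,-0.104,0.06],[0.19,-0.117,0.095],[0.197,-0.121,0.125],[0.197,-0.121,0.137]],"angular":[[0,0,0],[0,0,0],[0,0,0.003],[0,0,0.003],[0,0,0.003],[0,0,0.003],[0,0,0.003],[0,0,0.003]],"hand":[-0.154,-0.154,-0.154,-0.154,-0.154,-0.154,-0.154,-0.154]}'; python3 rel.py -.072 .033 .033
python3 - <<'E'
from h import *
a=D["side"]["img"][150:310,180:393,::-1]; cv2.imwrite("pics/s1.png",cv2.resize(a,(799,600),interpolation=cv2.INTER_CUBIC))
E
```

```text
t: 2.0
eef_pos: [0.5105, -0.0951, 0.0746]
tool_rot: [-3.052, -0.741, 0.004]
force: [-0.4, -0.8, 0.7]
width: 0.574
gripper_force: 0.0
t 2.1 turn [-0.0018  0.0021 -0.0033] w 0.5760645515306496 F [ 0.2758 -0.0225  1.1425]
eef [ 0.5103 -0.0963  0.0758] in holder [np.float64(-0.07524904963658105), np.float64(0.030216253605210717), np.float64(0.07583632205316368)]
tool delta [ 0.0033 -0.0027  0.0428]
```

View pics/s1.png

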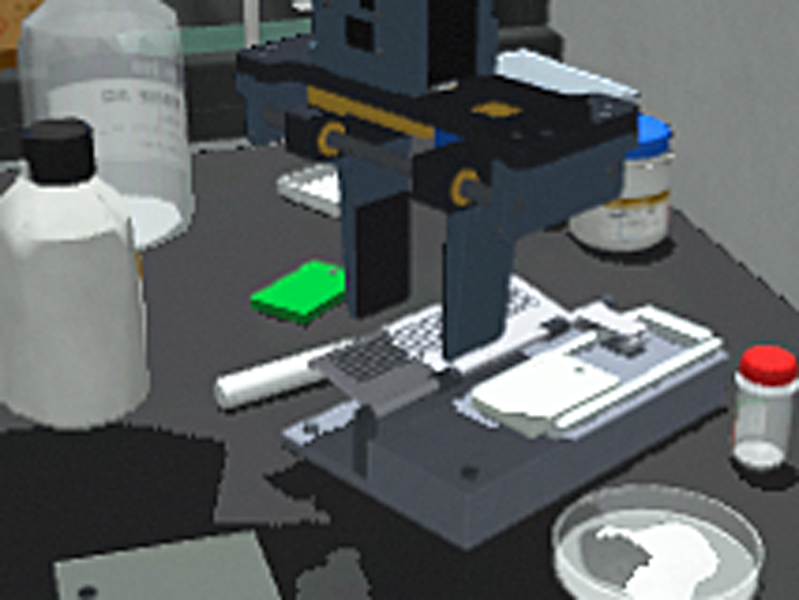

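The gripper straddles the shaft, with the near finger over the channel behind the coupon and the far finger over the plate. I'll back off 6 mm in x for clearance and lower to 33 mm.

```bash
python3 -m crank '{"delta_pos":[[-0.003,0,0.005],[-0.006,0,0.012],[-0.006,0,0.02],[-0.006,0,0.028],[-0.006,0,0.035],[-0.006,0,0.041],[-0.006,0,0.044],[-0.006,0,0.044]],"angular":[[0,0,0],[0,0,0],[0,0,0],[0,0,0],[0,0,0],[0,0,0],[0,0,0],[0,0,0]],"hand":[-0.154,-0.154,-0.154,-0.154,-0.154,-0.154,-0.154,-0.154]}'; python3 rel.py -.005 .033 .033
python3 - <<'E'
from h import *
p=[.591,-.0885,.478]
print(proj("side",tf(p,[[-.094,.0065,.033],[-.094,-.0065,.033],[-.062,-.0065,.033]])).round(1))
a=D["side"]["img"][200:310,240:387,::-1]; cv2.imwrite("pics/s2.png",cv2.resize(a,(799,600),interpolation=cv2.INTER_CUBIC))
E
```

```text
t: 3.0
eef_pos: [0.5061, -0.0988, 0.0325]
tool_rot: [3.053, 0.739, -0.0]
force: [-1.6, -1.9, 9.3]
width: 0.581
gripper_force: 3.8
t 3.1 turn [ 0.0004  0.0001 -0.0029] w 0.5746480207572422 F [-2.2476 -2.2349  8.3237]
eef [ 0.5061 -0.0988  0.0327] in holder [np.float64(-0.08014294868342776), np.float64(0.029927835583436965), np.float64(0.03274028415997966)]
tool delta [ 0.0751 -0.0033 -0.0003]
[[294.4 267.1]
 [299.9 269.9]
 [312.7 263.3]]
```

View pics/s2.png

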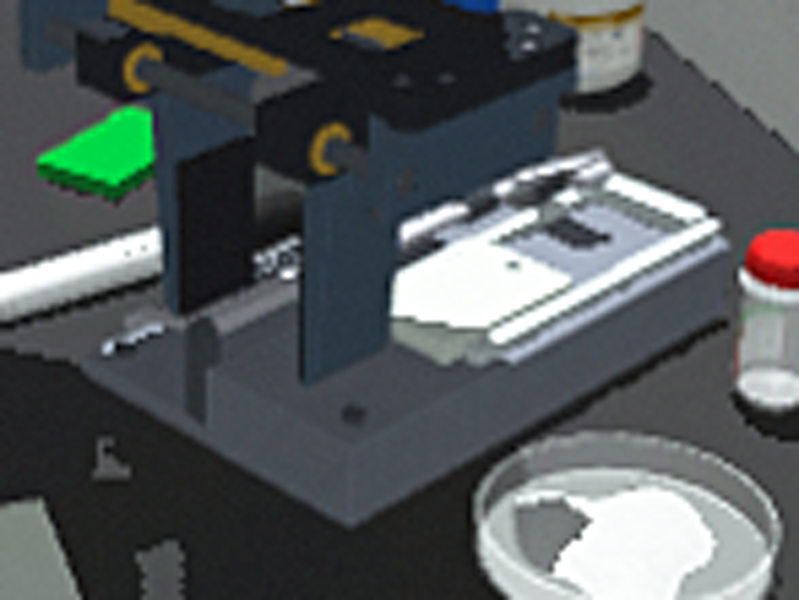

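Clip is open (nose raised, about 9 N), and the channel tip sits behind the coupon on the stage. Now pushing.

```bash
python3 -m crank '{"delta_pos":[[0.004,-0.001,0],[0.01,-0.002,0],[0.018,-0.003,0],[0.026,-0.003,0],[0.034,-0.003,0],[0.042,-0.003,0],[0.05,-0.003,0],[0.056,-0.003,0]],"angular":[[0,0,0],[0,0,-0.003],[0,0,-0.003],[0,0,-0.003],[0,0,-0.003],[0,0,-0.003],[0,0,-0.003],[0,0,-0.003]],"hand":[-0.154,-0.154,-0.154,-0.154,-0.154,-0.154,-0.154,-0.154]}'; python3 rel.py -.005 .033 .033
```

```text
t: 4.0
eef_pos: [0.5537, -0.07, 0.0325]
tool_rot: [-3.052, -0.744, 0.003]
force: [-5.7, -1.4, 6.0]
width: 0.579
gripper_force: 3.4
t 4.1 turn [-0.0006  0.0006  0.0003] w 0.5774110083935423 F [-1.3793  2.7624  5.315 ]
eef [ 0.5543 -0.0698  0.0325] in holder [np.float64(-0.023948823777260805), np.float64(0.03344668454748035), np.float64(0.03251814842173076)]
tool delta [ 0.0189  0.0005 -0.0005]
```

```bash
python3 -m crank '{"delta_pos":[[0.003,0,0],[0.006,0,0],[0.009,0,0],[0.012,0,0],[0.014,0,0],[0.016,0,0],[0.018,0,0],[0.018,0,0]],"angular":[[0,0,0],[0,0,0],[0,0,0],[0,0,0],[0,0,0],[0,0,0],[0,0,0],[0,0,0]],"hand":[-0.154,-0.154,-0.154,-0.154,-0.154,-0.154,-0.154,-0.154]}'; python3 rel.py -.005 .033 .033
python3 - <<'E'
from h import *
a=D["top"]["img"][118:243,248:373,::-1]; b=D["side"]["img"][200:310,240:387,::-1]
cv2.imwrite("pics/s3.png",np.hstack([cv2.resize(a,(400,400),interpolation=cv2.INTER_CUBIC),cv2.resize(b,(400,400),interpolation=cv2.INTER_CUBIC)]))
E
```

```text
t: 4.9
eef_pos: [0.5694, -0.0619, 0.0324]
tool_rot: [-3.052, -0.744, 0.003]
force: [-6.1, -0.2, 7.0]
width: 0.577
gripper_force: 4.4
t 5.0 turn [-0.001   0.0016 -0.    ] w 0.5787422217220005 F [-5.0227 -0.4653  6.3531]
eef [ 0.5694 -0.0619  0.0324] in holder [np.float64(-0.006929624475834187), np.float64(0.03354145136219703), np.float64(0.03244917404208897)]
tool delta [ 0.0019  0.0005 -0.0006]
```

View pics/s3.png

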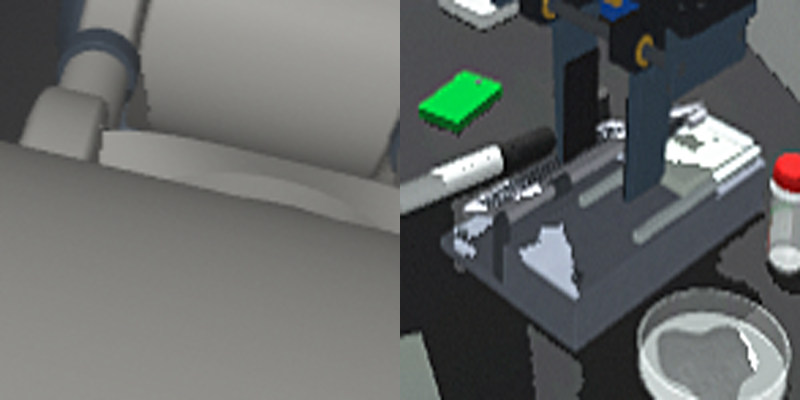

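The side view shows the coupon under the raised nose, almost at the stop. I'll push on a few millimetres until it resists.

```bash
python3 -m crank '{"delta_pos":[[0.001,0,0],[0.002,0,0],[0.003,0,0],[0.004,0,0],[0.005,0,0],[0.005,0,0],[0.005,0,0],[0.005,0,0]],"angular":[[0,0,0],[0,0,0],[0,0,0],[0,0,0],[0,0,0],[0,0,0],[0,0,0],[0,0,0]],"hand":[-0.154,-0.154,-0.154,-0.154,-0.154,-0.154,-0.154,-0.154]}'; python3 rel.py -.005 .033 .033
python3 - <<'E'
from h import *
b=D["side"]["img"][210:280,310:390,::-1]
cv2.imwrite("pics/s4.png",cv2.resize(b,(640,560),interpolation=cv2.INTER_CUBIC))
E
```

```text
t: 5.9
eef_pos: [0.5703, -0.061, 0.0322]
tool_rot: [-3.052, -0.743, 0.013]
force: [-25.3, -18.9, 17.8]
width: 0.577
gripper_force: 16.6
t 6.0 turn [-0.0028  0.0078 -0.0003] w 0.5751646213317557 F [-24.8746 -19.4576  18.5343]
eef [ 0.5703 -0.061   0.0322] in holder [np.float64(-0.005703134564995806), np.float64(0.03394974300723218), np.float64(0.032158713912654034)]
tool delta [ 0.0007  0.0009 -0.0008]
```

View pics/s4.png

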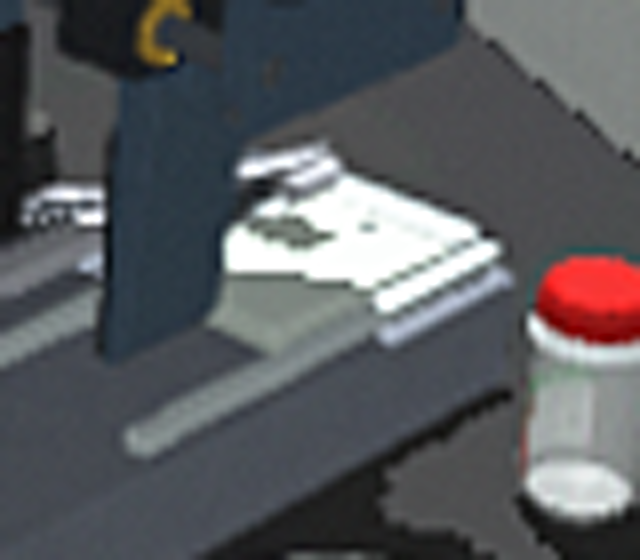

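Firm stop: 31 N at x = −5.7 mm, against −5 mm expected. Backing off, then raising.

```bash
python3 -m crank '{"delta_pos":[[-0.003,0,0],[-0.006,0,0],[-0.01,0,0],[-0.015,0,0],[-0.02,0,0],[-0.02,0,0],[-0.02,0,-0.002],[-0.02,0,-0.004]],"angular":[[0,0,0],[0,0,0],[0,0,0],[0,0,0],[0,0,0],[0,0,0],[0,0,0],[0,0,0]],"hand":[-0.154,-0.154,-0.154,-0.154,-0.154,-0.154,-0.154,-0.154]}'; python3 -m crank '{"delta_pos":[[0,0,-0.003],[0,0,-0.006],[0,0,-0.01],[0,0,-0.014],[0,0,-0.02],[0,0,-0.035],[0,0,-0.055],[0,0,-0.075]],"angular":[[0,0,0],[0,0,0],[0,0,0],[0,0,0],[0,0,0],[0,0,0],[0,0,0],[0,0,0]],"hand":[-0.154,-0.154,-0.154,-0.154,-0.154,-0.154,-0.154,-0.154]}';  python3 rel.py -.072 .033 .15
python3 - <<'E'
from h import *
b=D["side"]["img"][205:295,260:380,::-1]
cv2.imwrite("pics/s5.png",cv2.resize(b,(800,600),interpolation=cv2.INTER_CUBIC))
E
```

```text
t: 6.9
eef_pos: [0.5571, -0.0686, 0.0367]
tool_rot: [-3.052, -0.743, -0.0]
force: [0.6, 3.5, 5.4]
width: 0.578
gripper_force: 2.3
t: 7.7
eef_pos: [0.5568, -0.069, 0.1128]
tool_rot: [-3.052, -0.743, 0.001]
force: [0.1, -0.0, 0.1]
width: 0.578
gripper_force: 0.0
t 7.8 turn [ 0.0027 -0.003  -0.0001] w 0.5803208619142362 F [ 0.1563 -0.1641 -0.2553]
eef [ 0.5584 -0.0693  0.1145] in holder [np.float64(-0.020146502889336067), np.float64(0.03208063973150089), np.float64(0.1145379890790948)]
tool delta [-0.0517 -0.0008 -0.0356]
```

View pics/s5.png

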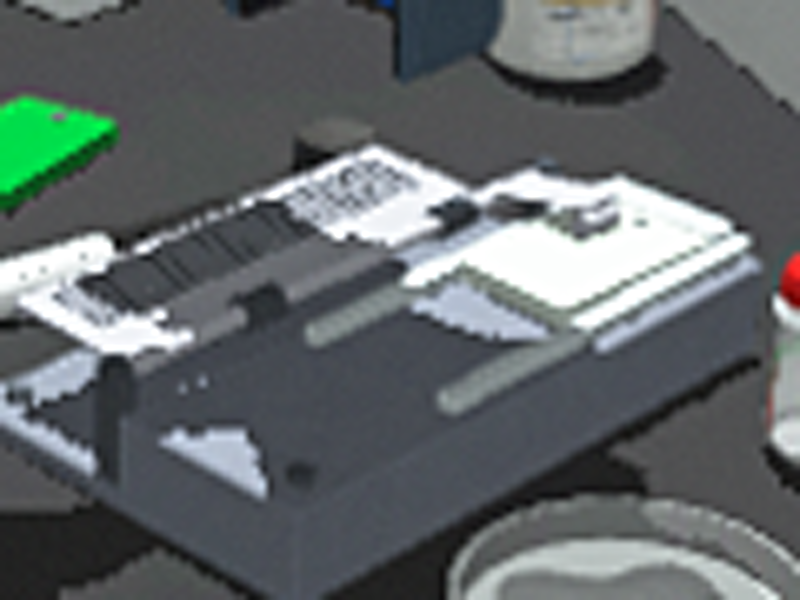

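The clip is down on the coupon, which sits against the stop. I'll check its trailing corner, at crop (570,325), before handing in.

Run:
```python
from h import *
p=[.591,-.0885,.478]
print([570/6.667+259.6,325/6.667+204.6],[(x,proj("side",tf(p,[[x,-.02,.038]]))[0].round(1)) for x in(.005,.008,.011)])
print(r.read_state()["joint_vel"].round(3)); print(r.sign_off())
```

```text
[345.09572521373934, 253.34756262186892] [(0.005, array([343.1, 250.8])), (0.008, array([344.2, 250.2])), (0.011, array([345.2, 249.7]))]
[ 0.     0.007  0.002 -0.001 -0.     0.   ]
the job is handed in; nothing more can be done
None
```

I pushed the coupon to the end stop with the clip held open, let the clip down onto it, moved the arm clear and handed the job in. The push ended on a firm 31 N stop, and the last picture shows the clip on the coupon. My last corner check fit the stop along the image columns but was about 4 px off in rows, and sign-off returned no verdict.

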